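# Centre-punch the kettle anchor plate

### The arm

A 6-joint arm with a two-finger parallel gripper is mounted at the origin on the work surface. World frame = base frame: x ahead of the robot, y to its left, z up, the work surface at z = 0. Lengths are in m, angles in rad, forces in N, time in s.
With the tool pointing down it reaches from about 0.3 to 0.875 m from the base axis. Payload 6.4 kg.
Tool frame: the origin (TCP) lies at the very end of the fingers, on their centre line; the grasp point (between the pads) lies 19 mm behind it; z points along the fingers, y is the line along which they close (so a half turn about z gives the same grasp; the last joint's range is limited). The gripper opens to 85 mm and grips with 20 to 120 N. Pads are 22 mm wide; open, the fingers measure 114 mm over their backs; the gripper's body (76 mm by 85 mm) begins 54 mm behind the grasp point. The pads swing forward as they close: fully open they stand 13 mm farther back than shut.
Start: joints at [1.09, 0.181, 1.607, -0, 1.354, -0.206], TCP at [0.156, 0.553, 0.197] pointing down, gripper open.
Joint ranges: [-2.99, 2.99], [-0.89, 2.07], [0.3, 2.58], [-1.14, 4.28], [0, 2.63], [-3.12, 3.12]. Speed limits (rad/s): [2.57, 2.57, 3.01, 3.14, 3.14, 3.14].

### API

Orientations are given as a unit quaternion [w, x, y, z].
In Python, from bench import ctrl, camera, calibration, order, outline_of gives the robot as it stands.
- The arm moves only by the tool move_arm, never from a script. Its argument "series" is a list that holds one entry, the list of rows, each a list of 5 numbers: the opening, from 0 (shut) to 1 (fully open), then the shift along the tool's x, y, z in mm, then the turn about the tool's z in rad. A call has exactly 10 rows; each row is the pose to reach, as a shift and turn from the pose commanded when the call began, along the tool's axes at that moment; what a row does not reach only later rows make up. A row lasts 1/12 s, in which the tool goes at most 41.7 mm and 7.16 degrees, less where a joint would pass 70% of its speed; a pose out of reach is approached as far as the arm can. A call with a gripper value outside its range is refused whole. The fingers move at their own pace and stop on an object; the grip force is fixed at half the most. Time passes only in rows, so rows that repeat a pose let the fingers close, or fill a call up. It gives the time, the measured TCP pose, the force, the opening and the grip force at its end, in the units of the state.
- ctrl.get_obs(): the state, without advancing time (a new reading comes with each control period).
- camera(name): name is "side" or "top"; returns (picture, depth): 420x560x3 uint8, blue, green, red; 420x560 float32, m along the optical axis (not along the pixel's ray), 0 where there is no reading.
- calibration(name): a dict with "intrinsics" (3x3 intrinsics, pixels), "rvec" (rotation vector, rad) and "tvec" (3), from world to camera coordinates, as OpenCV has them. Camera axes: x right, y down, z forward; pixel columns grow to the right and rows downward; lengths in m; the calibration is good to about 2 mm. A picture is of the moment at which its call begins. calibration takes no time and is no camera call.
- order.hand_in(): hands the job in; it is judged then, once.
Trained networks look in the newest picture that a camera, given by its name, has taken for a name from the list of things; names that differ only in an ending like _2 or _b are one class to them, and where a whole thing is asked for, a point or a joint stands for the part that bears it (a point fixed in the world has none). Each returns a list of dicts, best first, with "conf" (0 to 1); they miss things now and then, are a little off and sometimes report something else, mostly with a low value. They report only what shows in the picture. A call takes as long as a camera call. They do not tell look-alikes from the thing itself.
- outline_of(target, camera): "region" (420x560 bool, what is visible of it) and "bbox" ([centre column, centre row, width, height] in pixels, round what is visible of it).
The state is a dict: "time_s": time; "q": joint angles; "dq": joint speeds; "joint_efforts": joint torques, N m; "eef_pos": TCP position; "eef_rot": TCP orientation; "wrist_force": force on the tool from outside, world axes, zero at the start; "torque": the same for the moment, N m; "opening": opening from 0.0 (shut) to 1.0 (fully open); "grasp_force": force on a finger pad.
Only numpy, scipy, OpenCV 4.12 (cv2) and the standard library are available. Lean on these libraries where they do the work, as an engineer would, in place of code of your own. Each camera call takes 0.05 s, during which the arm holds its last target. There are 200 camera calls.

### The job

Take the automatic centre punch out of its wooden stand, put its tip into the small recess of the aluminium plate that has the red ring, and press it straight down until its spring trips and the red tell-tale pops up, without forcing the punch on against its stop. Then put the punch gently back upright in its stand, fully home, and let go. Leave the green-ringed plate unpunched and the tea things and tools where they are.

Things in the scene. Friction and masses are not known exactly. Their poses are not given: they have to be found in the camera images.
- punch_grip (a point): Automatic punch, 0.3 kg, 135 mm long, upright in its stand, tip down. From the tip up: sprung steel stem 6 mm across to 32 mm, nose 13 mm across to 48 mm, dark collar 30 mm across to 53 mm, round brass barrel 22 mm across with dark rings to 125 mm (grip here), cap 25 mm across. Point: on its axis, mid-barrel, 95 mm above the unpressed tip; z runs up towards the cap.
- punch_tip (a point): Lower end of the punch's stem, 3 mm across. The stem slides up into the nose against a spring: 1.5 N at first, 0.1 N more per mm, 2 N more per mm in the last 3 to 4 mm. It trips after 4 to 19 mm (a hidden setting, different each time) at 9 to 12 N: the force drops by about 6 N at once. 2 mm further it meets its stop, 15 N per mm; over 20 N spoils the plate.
- telltale (a joint): Red pin, 8 mm across, in the top of the punch's cap: 0 m = down (punch not tripped), 0.006 m = popped up. It pops up when the punch trips and stays up.
- red_mark (a point): The recess to be punched: centre of the floor of a round blind recess, 10 mm across, 5 mm deep, 13 mm across at the chamfered mouth, in an aluminium plate (76 x 56 x 10 mm) on a fixed wooden block (90 x 70 x 20 mm). A flat red ring, 28 mm outside, 17 mm inside, surrounds it. The floor lies 25 mm, the plate's face 30 mm above the table. z is up.
- green_mark (a point): The same point of a second, equal block and plate with a green ring: not to be touched with the punch.
- stand_mouth (a point): Fixed wooden stand, 70 x 70 x 60 mm, with one upright hole 17.5 mm across, 55 mm deep, mouth chamfered to 23.5 mm. Point: the centre of the mouth, level with the top face, 60 mm above the table. The punch hangs in it with the underside of its collar on the top face; punch_grip is then 47 mm above this point.
- anchor_red: The fixed block with the red-ringed plate; origin at the centre of its underside.
- anchor_green: The fixed block with the green-ringed plate; origin at the centre of its underside.
- stand: The fixed wooden stand; origin at the centre of its underside.
- mug_a: White mug upside down, 82 mm across, 92 mm high, handle to its -y (bystander; leave alone). Origin under its centre.
- mug_b: A second such mug, handle to its +y (leave alone).
- milk_a: Milk pot with blue lid, 42 mm across, 26 mm high (leave alone). Origin under its centre.
- milk_b: A second such milk pot (leave alone).
- spoon: Steel spoon, 140 mm long, lying flat along its x (leave alone).
- driver: Screwdriver lying along its x (leave alone).
- tea_tin: Round tea tin with a green band, 68 mm across, 85 mm high (leave alone).
Things that resemble listed ones, but are neither listed nor needed, are in the scene too. Of the things that look like the stand, take the one that is farthest to the robot's left at the start.

How it is judged:
By the outcome, as a careful person would: the job done as asked, in the order asked, and still so for the second after the job is handed in, with the robot touching nothing.
It also fails if it takes over 72 s, if anything falls off the work surface, if the arm or the gripper's body presses on something with over 40 N, if the wrist force passes 120 N, or if a joint passes its speed limit or range.

## Working session

There is one attempt and no reset: what is moved stays moved. The work goes in short steps, Python scripts to look and compute and a tool call to move; the robot and the scene stay as the last step left them, time stands still between calls to the robot, and variables do not carry over. Pictures are saved under pics/ and viewed, at most 10 in all, crops included, and the job is handed in when it is done.

Besides the shell and the picture viewer there is one more tool, called after "Emit:" by a JSON object that holds its "op" and its "data", one argument or row to a line. move_arm: Moves the arm, as the interface text tells. Its arguments: {"type":"object","properties":{"series":{"type":"array","items":{"type":"array","items":{"type":"array","items":{"type":"number"}}}}},"required":["series"]}

```bash
mkdir -p pics; cat > h.py <<'E'
import numpy as np,cv2
from bench import ctrl,camera,calibration,order,outline_of
def cal(n):
    c=calibration(n);K=np.array(c["intrinsics"]);R=cv2.Rodrigues(np.array(c["rvec"],float))[0];return K,R,np.array(c["tvec"],float).ravel()
def ray(n,u,v):
    K,R,t=cal(n);d=R.T@np.linalg.solve(K,[u,v,1]);return -R.T@t,d
def atz(n,u,v,z):
    o,d=ray(n,u,v);return o+d*(z-o[2])/d[2]
def dep(n,D,u,v):
    o,d=ray(n,u,v);return o+d*D[int(v),int(u)]
def proj(n,p):
    K,R,t=cal(n);x=K@(R@np.asarray(p)+t);return x[:2]/x[2]
def cloud(n,D):
    K,R,t=cal(n);v,u=np.mgrid[:420,:560];P=np.stack([u,v,np.ones_like(u)],-1)@np.linalg.inv(K).T*D[...,None];return (P-t)@R
E
python3 - <<'E'
from h import *
np.set_printoptions(precision=4,suppress=True)
P={}
for n in("top","side"):
    I,D=camera(n);cv2.imwrite(f"pics/{n}0.png",I);o,_=ray(n,280,210);print(n,o)
    for t in("punch_grip","stand","anchor_red","anchor_green"):
        for r in outline_of(t,n)[:4]:
            C=cloud(n,D)[r["region"]&(D>0)]
            print(t,round(r["conf"],2),np.round(r["bbox"]),np.median(C,0),C.min(0),C.max(0))
s=ctrl.get_obs();print(s["eef_pos"],s["eef_rot"],s["time_s"],s["wrist_force"])
E
```

```text
top [0.2943 0.0039 1.3138]
punch_grip 0.53 [367. 226.  19.  18.] [ 0.4234 -0.2182  0.1418] [ 0.4134 -0.2335  0.0592] [ 0.44   -0.2109  0.1507]
stand 0.94 [412. 240.  44.  38.] [ 0.3949 -0.3392  0.0585] [ 0.3506 -0.4077 -0.0022] [ 0.4428 -0.2978  0.0667]
stand 0.68 [433. 191.  39.  34.] [ 0.5102 -0.3959  0.0585] [ 0.4732 -0.4604 -0.0049] [ 0.5583 -0.3617  0.0682]
stand 0.56 [394. 298.  36.  38.] [ 0.2517 -0.2942  0.0586] [ 0.2107 -0.3546 -0.0055] [ 0.2915 -0.2564  0.0674]
stand 0.55 [362. 225.  33.  34.] [ 0.4211 -0.2139  0.0588] [ 0.3874 -0.2677 -0.0059] [ 0.4732 -0.1833  0.1492]
anchor_red 0.71 [152. 221.  36.  43.] [0.4415 0.2884 0.0271] [ 0.3919  0.2491 -0.0052] [0.4951 0.3344 0.0365]
anchor_green 0.75 [282. 185.  39.  40.] [ 0.5316 -0.0286  0.028 ] [ 0.4827 -0.074   0.0036] [0.5843 0.0157 0.0382]
anchor_green 0.69 [114. 136.  38.  31.] [0.6478 0.371  0.0811] [ 0.6214  0.3442 -0.0044] [0.6852 0.4375 0.091 ]
side [-0.1348 -0.8105  0.8127]
punch_grip 0.6 [322. 260.  16.  34.] [ 0.4186 -0.2305  0.1068] [ 0.4091 -0.2405  0.0002] [ 0.525  -0.0997  0.1494]
punch_grip 0.41 [320. 284.  44.  40.] [ 0.4073 -0.2446  0.0487] [ 0.3846 -0.2649 -0.0022] [ 0.512  -0.1547  0.0843]
stand 0.92 [404. 319.  54.  54.] [ 0.492  -0.4129  0.0547] [ 0.4694 -0.4439 -0.0029] [ 0.6046 -0.3295  0.0647]
stand 0.66 [321. 287.  42.  47.] [ 0.4086 -0.2442  0.0477] [ 0.3798 -0.2993 -0.0058] [ 0.5139 -0.1389  0.0941]
stand 0.61 [345. 323.  41.  45.] [ 0.3836 -0.3598  0.0561] [ 0.3472 -0.3926 -0.0027] [ 0.4703 -0.258   0.0637]
stand 0.55 [277. 341.  50.  49.] [ 0.2404 -0.3163  0.0575] [ 0.2055 -0.3438 -0.0031] [ 0.3184 -0.2151  0.0648]
anchor_red 0.72 [214. 187.  36.  26.] [0.4321 0.2718 0.0255] [ 0.3883  0.2425 -0.0027] [0.4902 0.3674 0.0352]
anchor_green 0.59 [303. 230.  41.  29.] [ 0.5233 -0.0426  0.0265] [ 0.4786 -0.0784 -0.0023] [0.6017 0.0393 0.0349]
[0.156  0.5534 0.1972] [-0.      0.1369  0.9906 -0.    ] 0.5 [ 0.1466 -0.1955 -0.6013]
```

```bash
python3 - <<'E'
import cv2,numpy as np
I=cv2.imread("pics/top0.png");J=cv2.imread("pics/side0.png")
cv2.imwrite("pics/top0b.png",cv2.resize(I,(800,600),interpolation=3))
def c(I,x,y,w,h):return cv2.resize(I[y:y+h,x:x+w],(400,300),interpolation=cv2.INTER_CUBIC)
cv2.imwrite("pics/crops.png",np.vstack([np.hstack([c(I,340,170,120,90),c(I,122,196,60,45)]),np.hstack([c(J,270,230,160,120),c(J,184,165,60,45)])]))
E
```

```text
(no output)
```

View pics/top0b.png

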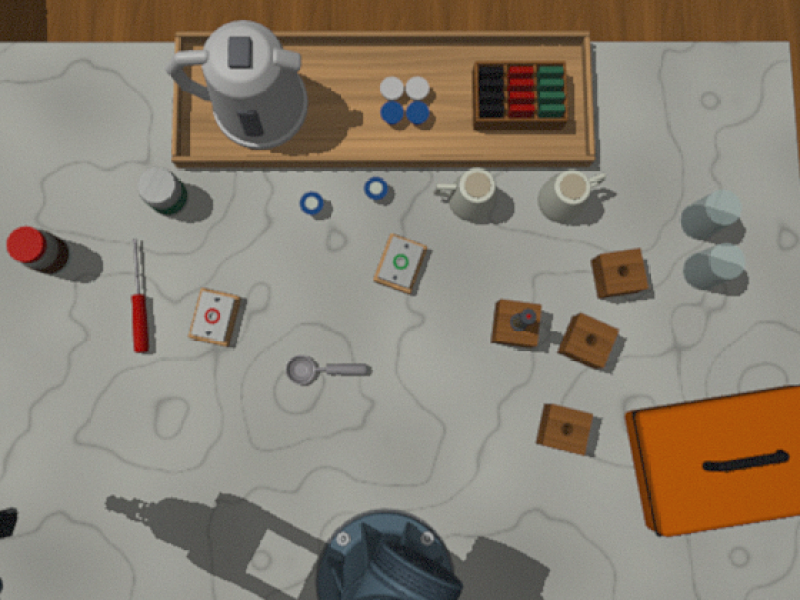

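View pics/crops.png

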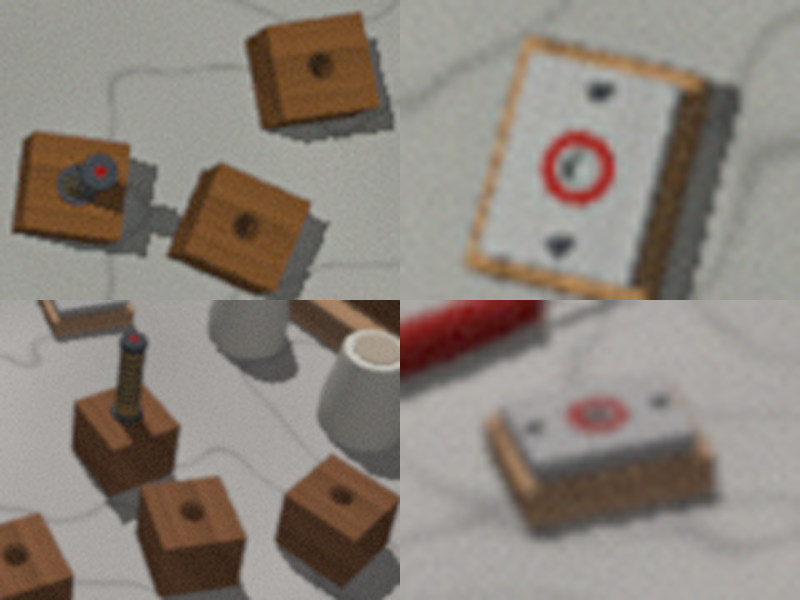

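The punch stands in the leftmost stand (top view about 367,226). The red plate is at about (149,221) in top and (214,187) in side. Next I need precise positions from both views.

```bash
cat >> h.py <<'E'
def red(I,x0,x1,y0,y1,m=60):
    s=I[y0:y1,x0:x1].astype(float);w=s[...,2]-np.maximum(s[...,0],s[...,1]);w[w<m]=0
    v,u=np.mgrid[y0:y1,x0:x1];return (u*w).sum()/w.sum(),(v*w).sum()/w.sum(),int((w>0).sum())
def tri(a,b):
    oa,da=ray("top",*a);ob,db=ray("side",*b)
    s=np.linalg.lstsq(np.stack([da,-db],1),ob-oa,rcond=None)[0];p,q=oa+s[0]*da,ob+s[1]*db
    return (p+q)/2,np.linalg.norm(p-q)
E
python3 - <<'E'
from h import *
np.set_printoptions(precision=4,suppress=True)
I=cv2.imread("pics/top0.png");J=cv2.imread("pics/side0.png")
for nm,a,b,z in(("ring",(135,165,208,236),(198,230,178,196),.03),("pin",(360,378,214,234),(312,332,236,256),.147)):
    A=red(I,*a,m=40);B=red(J,*b,m=40);print(nm,A,B,tri(A[:2],B[:2]),atz("top",*A[:2],z),atz("side",*B[:2],z))
# stand top face
I,D=camera("top");C=cloud("top",D)
m=np.abs(C[...,2]-.06)<.006
m&=(np.hypot(C[...,0]-.42,C[...,1]+.215)<.07)&(C[...,1]>-.27)
n,l,st,_=cv2.connectedComponentsWithStats(m.astype(np.uint8));k=1+st[1:,4].argmax()
v,u=np.nonzero(l==k);pts=np.array([atz("top",a,b,.06)[:2] for a,b in zip(u,v)]).astype(np.float32)
print("stand",cv2.minAreaRect(pts),pts.mean(0))
# neighbour stuff heights around punch
for c,n in(((.42,-.215),"barrel"),):
    S,DS=camera("side");CS=cloud("side",DS);m=(np.hypot(CS[...,0]-.42,CS[...,1]+.22)<.03)&(CS[...,2]>.07)&(CS[...,2]<.14)
    print(n,CS[m].mean(0),m.sum(),CS[m][:,2].max())
E
```

```text
ring (np.float64(148.2746178457163), np.float64(220.80572342694632), 65) (np.float64(212.81640058055152), np.float64(181.79970972423803), 27) (array([0.4399, 0.2925, 0.0301]), np.float64(0.003364238802971485)) [0.4414 0.2917 0.03  ] [0.4385 0.2934 0.03  ]
pin (np.float64(368.9374688589935), np.float64(220.4666168410563), 84) (np.float64(323.2582897033159), np.float64(244.83420593368237), 9) (array([ 0.4265, -0.2221,  0.1454]), np.float64(0.0013512531743771925)) [ 0.4269 -0.2222  0.147 ] [ 0.4245 -0.2233  0.147 ]
stand ((0.42667049169540405, -0.22260449826717377), (0.07077507674694061, 0.07026705145835876), 81.88663482666016) [ 0.4254 -0.2203]
barrel [ 0.4193 -0.23    0.1054] 234 0.1399919223295342
```

Emit:
{"op": "move_arm", "data": {
  "series": [
    [[1, -392, -309, -15, 0], [1, -392, -309, -15, 0], [1, -392, -309, -15, 0], [1, -392, -309, -15, 0], [1, -392, -309, -15, 0], [1, -392, -309, -15, 0], [1, -392, -309, -15, 0], [1, -392, -309, -15, 0], [1, -392, -309, -15, 0], [1, -392, -309, -15, 0]]
  ]
}}

```text
time_s: 1.43
eef_pos: [0.4017, 0.2148, 0.2102]
eef_rot: [0.001, 0.137, 0.991, 0.0]
wrist_force: [0.9, 0.1, -0.1]
opening: 0.998
grasp_force: 0.0
```

Emit:
{"op": "move_arm", "data": {
  "series": [
    [[1, -143, -415, 0, 0], [1, -143, -415, 0, 0], [1, -143, -415, 0, 0], [1, -143, -415, 0, 0], [1, -143, -415, 0, 0], [1, -143, -415, 0, 0], [1, -143, -415, 0, 0], [1, -143, -415, 0, 0], [1, -143, -415, 0, 0], [1, -143, -415, 0, 0]]
  ]
}}

```text
time_s: 2.27
eef_pos: [0.4243, -0.2017, 0.21]
eef_rot: [0.0, 0.137, 0.991, -0.0]
wrist_force: [1.2, 0.1, -0.7]
opening: 0.999
grasp_force: 0.0
```

Emit:
{"op": "move_arm", "data": {
  "series": [
    [[1, -8, -19, 0, 0], [1, -8, -19, 0, 0], [1, -8, -19, 0, 0], [1, -8, -19, 30, 0], [1, -8, -19, 60, 0], [1, -8, -19, 90, 0], [1, -8, -19, 110, 0], [1, -8, -19, 122, 0], [1, -8, -19, 122, 0], [1, -8, -19, 122, 0]]
  ]
}}

```text
time_s: 3.1
eef_pos: [0.427, -0.2184, 0.0876]
eef_rot: [-0.001, 0.136, 0.991, 0.0]
wrist_force: [0.0, -0.3, 0.2]
opening: 1.001
grasp_force: 0.0
```

```bash
python3 - <<'E'
from h import *
I,D=camera("top");J,E=camera("side");print(ctrl.get_obs()["eef_pos"])
c=lambda I,x,y,w,h:cv2.resize(I[y:y+h,x:x+w],(400,400),interpolation=2)
cv2.imwrite("pics/g1.png",np.hstack([c(I,325,180,80,80),c(J,270,200,100,100)]))
E
```

```text
[ 0.428035   -0.21983643  0.08902781]
```

View pics/g1.png

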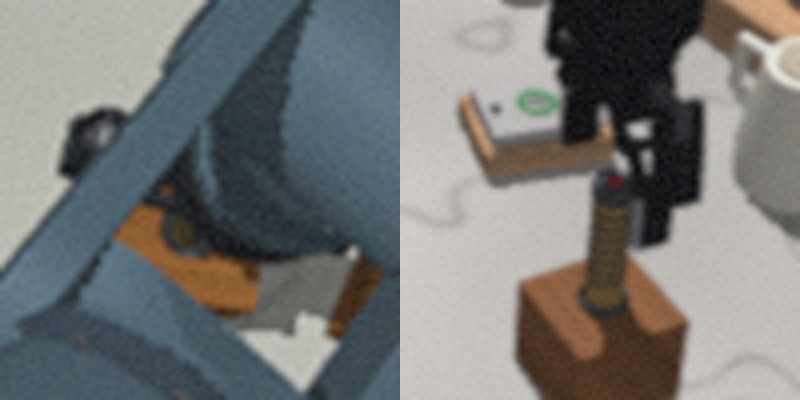

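The side view shows the fingers straddling the barrel. The barrel is at about column 607 and the fingers at about 580 and 655. Now I'll close.

Emit:
{"op": "move_arm", "data": {
  "series": [
    [[0.6, 0, -2, 0, 0], [0.4, 0, -2, 0, 0], [0.3, 0, -2, 0, 0], [0.2, 0, -2, 0, 0], [0.1, 0, -2, 0, 0], [0, 0, -2, 0, 0], [0, 0, -2, 0, 0], [0, 0, -2, 0, 0], [0, 0, -2, 0, 0], [0, 0, -2, 0, 0]]
  ]
}}

```text
time_s: 4.03
eef_pos: [0.427, -0.2222, 0.0882]
eef_rot: [0.0, 0.137, 0.991, -0.0]
wrist_force: [-0.1, -1.1, 5.3]
opening: 0.264
grasp_force: 58.6
```

Emit:
{"op": "move_arm", "data": {
  "series": [
    [[0, 0, 0, -15, 0], [0, 0, 0, -35, 0], [0, 0, 0, -60, 0], [0, 0, 0, -85, 0], [0, 0, 0, -85, 0], [0, 10, 39, -85, 0], [0, 20, 78, -85, 0], [0, 30, 117, -85, 0], [0, 40, 156, -85, 0], [0, 50, 195, -85, 0]]
  ]
}}

```text
time_s: 4.87
eef_pos: [0.4299, -0.0185, 0.171]
eef_rot: [-0.001, 0.137, 0.991, 0.0]
wrist_force: [1.1, -0.5, -2.7]
opening: 0.263
grasp_force: 59.4
```

Emit:
{"op": "move_arm", "data": {
  "series": [
    [[0, 10, 39, 0, 0], [0, 20, 78, 0, 0], [0, 30, 117, 0, 0], [0, 40, 156, 0, 0], [0, 50, 195, 0, 0], [0, 60, 234, 0, 0], [0, 68, 270, 0, 0], [0, 74, 294, 0, 0], [0, 77, 304, 0, 0], [0, 77, 304, 0, 0]]
  ]
}}

```text
time_s: 5.7
eef_pos: [0.4383, 0.2945, 0.1709]
eef_rot: [-0.001, 0.135, 0.991, -0.001]
wrist_force: [0.1, -0.2, -3.1]
opening: 0.268
grasp_force: 59.5
```

```bash
python3 - <<'E'
from h import *
np.set_printoptions(precision=4,suppress=True)
for i in range(2):
    I,D=camera("top");J,E=camera("side");s=ctrl.get_obs();print(s["eef_pos"],s["eef_rot"],s["wrist_force"],s["torque"],s["grasp_force"],s["time_s"])
p=s["eef_pos"]
for nm,z in(("tip",-.076),("tcp",0),("ring",0)):
    q=np.array(p)+[0,0,z] if nm!="ring" else [.44,.2925,.03]
    print(nm,proj("top",q),proj("side",q))
c=lambda I,x,y,w,h:cv2.resize(I[y:y+h,x:x+w],(w*5,h*5),interpolation=2)
cv2.imwrite("pics/a1.png",np.hstack([c(I,110,180,70,100),c(J,175,110,80,100)]))
E
```

```text
[0.4389 0.2921 0.1713] [-0.0011  0.1366  0.9906 -0.0009] [ 0.3392 -0.4628 -2.7627] [ 0.0236 -0.0178 -0.0273] 59.46905910377276 5.8
[0.4395 0.2915 0.172 ] [-0.0006  0.1376  0.9905 -0.0006] [-0.8687 -0.7749 -1.8924] [ 0.0127 -0.0096  0.0011] 59.46871129323219 5.9
tip [142.0148 218.4065] [212.1463 162.8372]
tcp [133.8152 214.2752] [210.5891 139.4374]
ring [147.9305 221.3929] [213.3976 181.7787]
```

View pics/a1.png

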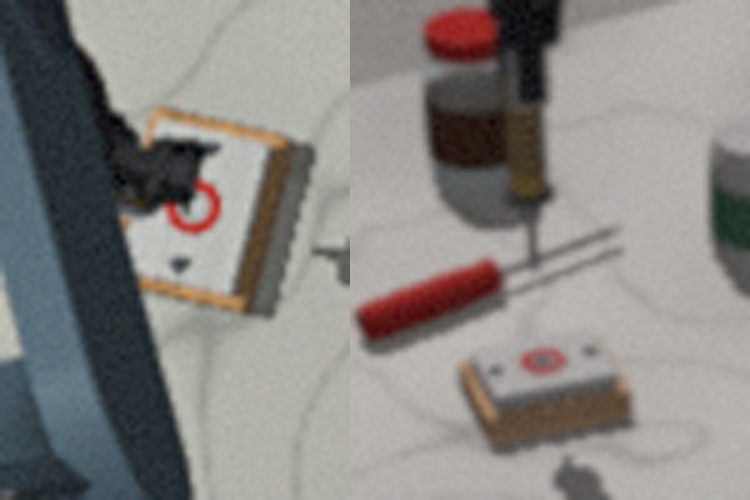

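The side view puts the tip at about (211.6,163), as predicted, and the ring at (213,182). I'll lower to just above the plate and look again.

Emit:
{"op": "move_arm", "data": {
  "series": [
    [[0, 0, 0, 15, 0], [0, 0, 0, 30, 0], [0, 0, 0, 42, 0], [0, 0, 0, 50, 0], [0, 0, 0, 55, 0], [0, 0, 0, 57, 0], [0, 0, 0, 57, 0], [0, 0, 0, 57, 0], [0, 0, 0, 57, 0], [0, 0, 0, 57, 0]]
  ]
}}

```text
time_s: 6.73
eef_pos: [0.4403, 0.2932, 0.1164]
eef_rot: [0.001, 0.137, 0.991, 0.0]
wrist_force: [-0.1, -0.1, -2.9]
opening: 0.265
grasp_force: 59.5
```

```bash
python3 - <<'E'
from h import *
np.set_printoptions(precision=4,suppress=True)
L=[];
for i in range(3):
    I,D=camera("top");J,E=camera("side");s=ctrl.get_obs();L.append(np.r_[s["eef_pos"],s["wrist_force"]])
p=np.mean(L,0);print(p)
q=p[:3]-[0,0,.076];print(q,proj("top",q),proj("side",q),red(J,198,230,178,196,40))
c=lambda I,x,y,w,h:cv2.resize(I[y:y+h,x:x+w],(400,400),interpolation=2)
cv2.imwrite("pics/a2.png",np.hstack([c(I,125,200,40,40),c(J,193,155,40,40)]))
E
```

```text
[ 0.4399  0.293   0.116  -0.567  -0.3635 -2.0822]
[0.4399 0.293  0.04  ] [146.7856 220.9508] [213.1047 178.8698] (np.float64(212.70757825370674), np.float64(181.4489291598023), 22)
```

View pics/a2.png

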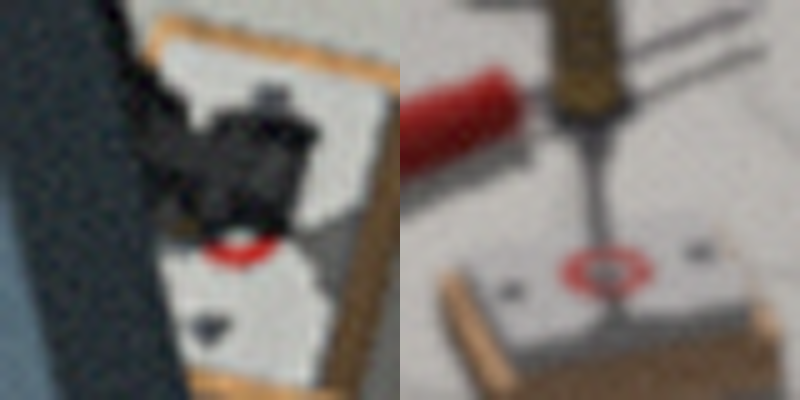

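Side view: the tip is about 1 px left of the ring's centre, and the top-camera ring position agrees. I'll shift about 1.5 mm and descend to just above the floor.

Emit:
{"op": "move_arm", "data": {
  "series": [
    [[0, -1.4, -0.9, 0, 0], [0, -1.4, -0.9, 2, 0], [0, -1.4, -0.9, 4, 0], [0, -1.4, -0.9, 6, 0], [0, -1.4, -0.9, 8, 0], [0, -1.4, -0.9, 10, 0], [0, -1.4, -0.9, 12, 0], [0, -1.4, -0.9, 13, 0], [0, -1.4, -0.9, 13, 0], [0, -1.4, -0.9, 13, 0]]
  ]
}}

```text
time_s: 7.87
eef_pos: [0.4409, 0.2919, 0.1026]
eef_rot: [0.0, 0.137, 0.991, 0.0]
wrist_force: [0.9, 1.6, -3.5]
opening: 0.266
grasp_force: 59.5
```

```bash
cat > st.py <<'E'
from h import *
np.set_printoptions(precision=4,suppress=True)
def st(n=4):
    L=[]
    for i in range(n):
        J,E=camera("side");s=ctrl.get_obs();L.append(np.r_[s["eef_pos"],s["wrist_force"],s["torque"],s["time_s"]])
    print(np.mean(L,0));return J
E
python3 - <<'E'
from st import *
J=st(4)
c=lambda I,x,y,w,h:cv2.resize(I[y:y+h,x:x+w],(600,600),interpolation=2)
cv2.imwrite("pics/a3.png",c(J,193,155,40,40))
E
```

```text
[ 0.4409  0.2918  0.1027 -0.0634  1.7989 -2.9317  0.4194 -0.1432 -0.008
  7.9917]
```

View pics/a3.png

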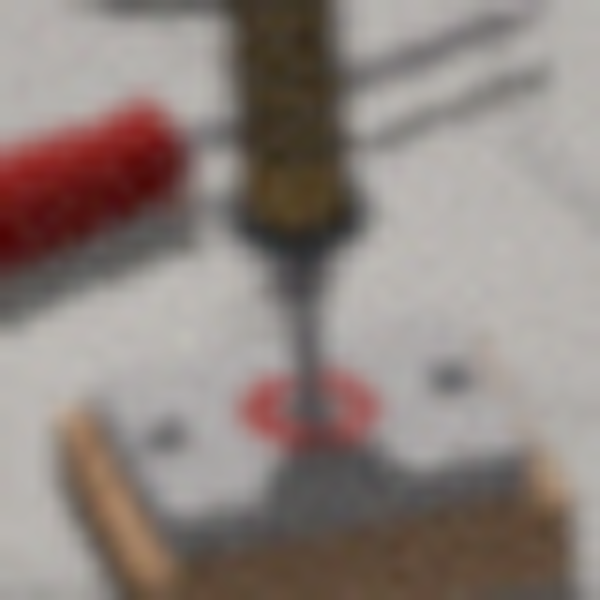

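The tip is inside the ring (about 308,410), but Fy is +1.8 N, so it is leaning on the recess wall on the -y side. I'll move +y.

Emit:
{"op": "move_arm", "data": {
  "series": [
    [[0, 0.2, 0.7, 0, 0], [0, 0.4, 1.4, 0, 0], [0, 0.6, 2.1, 0, 0], [0, 0.8, 2.9, 0, 0], [0, 0.8, 2.9, 0, 0], [0, 0.8, 2.9, 0, 0], [0, 0.8, 2.9, 0, 0], [0, 0.8, 2.9, 0, 0], [0, 0.8, 2.9, 0, 0], [0, 0.8, 2.9, 0, 0]]
  ]
}}

```text
time_s: 8.9
eef_pos: [0.4409, 0.2946, 0.1027]
eef_rot: [0.0, 0.137, 0.991, -0.0]
wrist_force: [-0.3, -1.2, -2.8]
opening: 0.261
grasp_force: 59.5
```

```bash
python3 -c "
from st import *
st(4)"
```

```text
[ 0.4409  0.2947  0.1027  0.4527  0.082  -2.7944 -0.0051  0.0038  0.0029
  9.025 ]
```

Emit:
{"op": "move_arm", "data": {
  "series": [
    [[0, 0.2, 0.7, 0, 0], [0, 0.2, 0.7, 0.5, 0], [0, 0.2, 0.7, 1, 0], [0, 0.2, 0.7, 1.5, 0], [0, 0.2, 0.7, 2, 0], [0, 0.2, 0.7, 2.5, 0], [0, 0.2, 0.7, 3, 0], [0, 0.2, 0.7, 3.5, 0], [0, 0.2, 0.7, 3.5, 0], [0, 0.2, 0.7, 3.5, 0]]
  ]
}}

```text
time_s: 9.93
eef_pos: [0.441, 0.2955, 0.0993]
eef_rot: [0.0, 0.137, 0.991, 0.0]
wrist_force: [-0.4, -1.3, -0.2]
opening: 0.266
grasp_force: 59.7
```

```bash
python3 -c "
from st import *
st(4)"
```

```text
[ 0.441   0.2955  0.0993 -0.0714 -0.2925  0.3054  0.0113  0.0107  0.0138
 10.0583]
```

Emit:
{"op": "move_arm", "data": {
  "series": [
    [[0, 0, 0, 0.3, 0], [0, 0, 0, 0.6, 0], [0, 0, 0, 1, 0], [0, 0, 0, 1, 0], [0, 0, 0, 1, 0], [0, 0, 0, 1, 0], [0, 0, 0, 1, 0], [0, 0, 0, 1, 0], [0, 0, 0, 1, 0], [0, 0, 0, 1, 0]]
  ]
}}

```text
time_s: 10.97
eef_pos: [0.4409, 0.2954, 0.0982]
eef_rot: [0.0, 0.137, 0.991, 0.0]
wrist_force: [0.3, 0.4, -0.4]
opening: 0.266
grasp_force: 59.7
```

```bash
python3 -c "
from st import *
st(5)"
```

```text
[ 0.4409  0.2954  0.0982 -0.0972  0.7198  0.2367  0.1288 -0.0368 -0.0003
 11.1167]
```

Emit:
{"op": "move_arm", "data": {
  "series": [
    [[0, 0, 0, 0.5, 0], [0, 0, 0, 1, 0], [0, 0, 0, 1.5, 0], [0, 0, 0, 2, 0], [0, 0, 0, 2, 0], [0, 0, 0, 2, 0], [0, 0, 0, 2, 0], [0, 0, 0, 2, 0], [0, 0, 0, 2, 0], [0, 0, 0, 2, 0]]
  ]
}}

```text
time_s: 12.05
eef_pos: [0.4409, 0.2954, 0.0962]
eef_rot: [0.0, 0.137, 0.991, -0.0]
wrist_force: [-0.5, 0.7, 1.1]
opening: 0.265
grasp_force: 59.7
```

```bash
python3 -c "
from st import *
st(5)"
```

```text
[ 0.4409  0.2954  0.0962 -0.3173  0.5839  0.6889  0.0902 -0.0382 -0.004
 12.2   ]
```

Emit:
{"op": "move_arm", "data": {
  "series": [
    [[0, 0, 0, 0.5, 0], [0, 0, 0, 1, 0], [0, 0, 0, 1.5, 0], [0, 0, 0, 2, 0], [0, 0, 0, 2, 0], [0, 0, 0, 2, 0], [0, 0, 0, 2, 0], [0, 0, 0, 2, 0], [0, 0, 0, 2, 0], [0, 0, 0, 2, 0]]
  ]
}}

```text
time_s: 13.13
eef_pos: [0.441, 0.2954, 0.0943]
eef_rot: [0.0, 0.137, 0.991, 0.0]
wrist_force: [0.4, 0.4, 2.3]
opening: 0.267
grasp_force: 59.8
```

```bash
python3 -c "
from st import *
st(5)"
```

```text
[ 0.4409  0.2954  0.0942 -0.283   0.1007  2.3029 -0.0307 -0.0002 -0.0109
 13.2833]
```

Emit:
{"op": "move_arm", "data": {
  "series": [
    [[0, 0, 0, 0.3, 0], [0, 0, 0, 0.6, 0], [0, 0, 0, 1, 0], [0, 0, 0, 1, 0], [0, 0, 0, 1, 0], [0, 0, 0, 1, 0], [0, 0, 0, 1, 0], [0, 0, 0, 1, 0], [0, 0, 0, 1, 0], [0, 0, 0, 1, 0]]
  ]
}}

```text
time_s: 14.22
eef_pos: [0.441, 0.2954, 0.0933]
eef_rot: [0.0, 0.137, 0.991, 0.0]
wrist_force: [-0.4, -0.5, 4.4]
opening: 0.268
grasp_force: 60.0
```

```bash
python3 -c "
from st import *
st(5)"
```

```text
[ 0.4409  0.2954  0.0932 -0.2648 -0.2585  4.2204  0.0126  0.0176 -0.0139
 14.3667]
```

F is about 7 N and on the ramp. I'll use 0.8 mm steps.

Emit:
{"op": "move_arm", "data": {
  "series": [
    [[0, 0, 0, 0.3, 0], [0, 0, 0, 0.6, 0], [0, 0, 0, 0.8, 0], [0, 0, 0, 0.8, 0], [0, 0, 0, 0.8, 0], [0, 0, 0, 0.8, 0], [0, 0, 0, 0.8, 0], [0, 0, 0, 0.8, 0], [0, 0, 0, 0.8, 0], [0, 0, 0, 0.8, 0]]
  ]
}}

```text
time_s: 15.3
eef_pos: [0.4411, 0.2954, 0.0926]
eef_rot: [0.0, 0.137, 0.991, 0.0]
wrist_force: [-0.9, -0.1, 4.2]
opening: 0.265
grasp_force: 60.1
```

```bash
python3 -c "
from st import *
st(5)"
```

```text
[ 0.4411  0.2954  0.0926 -0.1473 -0.4862  5.5654 -0.0609  0.0345  0.0245
 15.45  ]
```

Emit:
{"op": "move_arm", "data": {
  "series": [
    [[0, 0, 0, 0.3, 0], [0, 0, 0, 0.6, 0], [0, 0, 0, 0.8, 0], [0, 0, 0, 0.8, 0], [0, 0, 0, 0.8, 0], [0, 0, 0, 0.8, 0], [0, 0, 0, 0.8, 0], [0, 0, 0, 0.8, 0], [0, 0, 0, 0.8, 0], [0, 0, 0, 0.8, 0]]
  ]
}}

```text
time_s: 16.38
eef_pos: [0.4412, 0.2954, 0.092]
eef_rot: [0.0, 0.137, 0.991, 0.0]
wrist_force: [-0.9, 0.1, 6.3]
opening: 0.264
grasp_force: 60.2
```

```bash
python3 -c "
from st import *
st(5)"
```

```text
[ 0.4412  0.2955  0.092  -0.1526 -0.1881  6.3309 -0.0957  0.057  -0.0021
 16.5333]
```

Emit:
{"op": "move_arm", "data": {
  "series": [
    [[0, 0, 0, 0.2, 0], [0, 0, 0, 0.5, 0], [0, 0, 0, 0.7, 0], [0, 0, 0, 0.7, 0], [0, 0, 0, 0.7, 0], [0, 0, 0, 0.7, 0], [0, 0, 0, 0.7, 0], [0, 0, 0, 0.7, 0], [0, 0, 0, 0.7, 0], [0, 0, 0, 0.7, 0]]
  ]
}}

```text
time_s: 17.47
eef_pos: [0.4414, 0.2955, 0.0915]
eef_rot: [0.0, 0.137, 0.991, 0.0]
wrist_force: [1.0, -0.1, 6.8]
opening: 0.26
grasp_force: 60.3
```

```bash
python3 -c "
from st import *
st(5)"
```

```text
[ 0.4414  0.2955  0.0915 -0.1808 -0.2922  7.2216 -0.1408  0.0577  0.0112
 17.6167]
```

Emit:
{"op": "move_arm", "data": {
  "series": [
    [[0, 0, 0, 0.2, 0], [0, 0, 0, 0.5, 0], [0, 0, 0, 0.7, 0], [0, 0, 0, 0.7, 0], [0, 0, 0, 0.7, 0], [0, 0, 0, 0.7, 0], [0, 0, 0, 0.7, 0], [0, 0, 0, 0.7, 0], [0, 0, 0, 0.7, 0], [0, 0, 0, 0.7, 0]]
  ]
}}

```text
time_s: 18.55
eef_pos: [0.4415, 0.2955, 0.0909]
eef_rot: [0.001, 0.137, 0.991, 0.0]
wrist_force: [-1.1, -0.4, 8.0]
opening: 0.267
grasp_force: 60.3
```

```bash
python3 -c "
from st import *
st(5)"
```

```text
[ 0.4415  0.2955  0.0909  0.0194 -0.0623  8.3641 -0.1694  0.0887  0.0059
 18.7   ]
```

Emit:
{"op": "move_arm", "data": {
  "series": [
    [[0, 0, 0, 0.2, 0], [0, 0, 0, 0.4, 0], [0, 0, 0, 0.6, 0], [0, 0, 0, 0.6, 0], [0, 0, 0, 0.6, 0], [0, 0, 0, 0.6, 0], [0, 0, 0, 0.6, 0], [0, 0, 0, 0.6, 0], [0, 0, 0, 0.6, 0], [0, 0, 0, 0.6, 0]]
  ]
}}

```text
time_s: 19.63
eef_pos: [0.4407, 0.2954, 0.0894]
eef_rot: [-0.0, 0.137, 0.991, -0.0]
wrist_force: [0.2, 1.5, 1.4]
opening: 0.266
grasp_force: 59.8
```

```bash
python3 -c "
from st import *
st(5)"
```

```text
[ 0.4408  0.2954  0.0895 -0.3784  0.5775  1.1296  0.1384 -0.0248 -0.0013
 19.7833]
```

It tripped: the force fell by about 7 N and the stop was not reached. I'll lift and check the tell-tale.

Emit:
{"op": "move_arm", "data": {
  "series": [
    [[0, 0, 0, -2, 0], [0, 0, 0, -6, 0], [0, 0, 0, -15, 0], [0, 0, 0, -30, 0], [0, 0, 0, -50, 0], [0, 0, 0, -70, 0], [0, 0, 0, -83.1, 0], [0, 0, 0, -83.1, 0], [0, 0, 0, -83.1, 0], [0, 0, 0, -83.1, 0]]
  ]
}}

```text
time_s: 20.72
eef_pos: [0.44, 0.295, 0.1717]
eef_rot: [-0.001, 0.137, 0.991, -0.001]
wrist_force: [0.1, -0.0, -1.4]
opening: 0.263
grasp_force: 59.7
```

Emit:
{"op": "move_arm", "data": {
  "series": [
    [[0, -10, -39, 0, 0], [0, -20, -78, 0, 0], [0, -30, -117, 0, 0], [0, -40, -156, 0, 0], [0, -50, -195, 0, 0], [0, -60, -234, 0, 0], [0, -70, -273, 0, 0], [0, -80, -312, 0, 0], [0, -80, -312, 0, 0], [0, -80, -312, 0, 0]]
  ]
}}

```text
time_s: 21.55
eef_pos: [0.4323, -0.0285, 0.1715]
eef_rot: [-0.001, 0.14, 0.99, 0.0]
wrist_force: [0.0, 0.1, -2.7]
opening: 0.267
grasp_force: 60.1
```

Emit:
{"op": "move_arm", "data": {
  "series": [
    [[0, -9, -36, 0, 0], [0, -18, -72, 0, 0], [0, -27, -108, 0, 0], [0, -36, -144, 0, 0], [0, -42, -170, 0, 0], [0, -46.6, -189.7, 0, 0], [0, -46.6, -189.7, 0, 0], [0, -46.6, -189.7, 0, 0], [0, -46.6, -189.7, 0, 0], [0, -46.6, -189.7, 0, 0]]
  ]
}}

```text
time_s: 22.38
eef_pos: [0.4267, -0.2199, 0.1721]
eef_rot: [-0.001, 0.136, 0.991, 0.001]
wrist_force: [-0.3, -0.2, -2.8]
opening: 0.266
grasp_force: 60.3
```

```bash
python3 - <<'E'
from st import *
J=st(4)
I,_=camera("top")
c=lambda I,x,y,w,h:cv2.resize(I[y:y+h,x:x+w],(400,500),interpolation=2)
cv2.imwrite("pics/b1.png",np.hstack([c(J,280,200,80,100),c(I,340,185,60,75)]))
E
```

```text
[ 0.4268 -0.2205  0.1726  0.4336 -0.0952 -2.2458 -0.0224  0.0067 -0.0011
 22.5083]
```

View pics/b1.png

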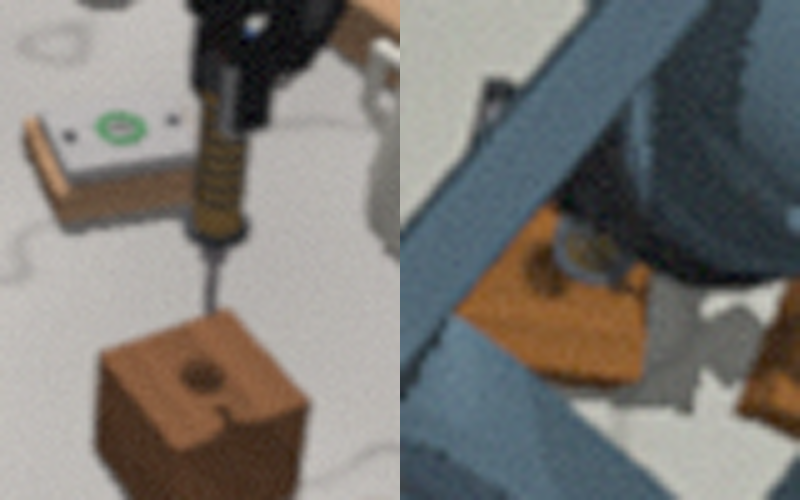

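The side view shows the tip at source (322,262) above the hole at (321,275). I'll check the numbers.

```bash
python3 - <<'E'
from st import *
J=st(6);I,_=camera("top")
for q in([.4268,-.2215,.0965],[.4268,-.2215,.06]):print(proj("side",q),proj("top",q))
print(atz("side",321,275.4,.06),atz("side",322.2,262,.0965))
def dark(n,I,x0,x1,y0,y1,f=.6):
    g=cv2.GaussianBlur(I,(0,0),.8)[y0:y1,x0:x1].max(-1).astype(float);w=np.clip(np.median(g)*f-g,0,None);v,u=np.mgrid[y0:y1,x0:x1];c=(u*w).sum()/w.sum(),(v*w).sum()/w.sum();print(n,c,atz(n,*c,.06))
dark("side",J,312,330,269,281)
dark("top",I,356,366,219,230)
E
```

```text
[ 0.4267 -0.2217  0.1728  0.2152 -0.47   -2.5036 -0.0045  0.0094 -0.0012
 22.8083]
[321.7886 261.5892] [364.4661 222.9939]
[320.585  273.7163] [361.6753 224.6673]
[ 0.424  -0.2263  0.06  ] [ 0.4267 -0.2231  0.0965]
side (np.float64(320.2028081123245), np.float64(275.3026521060843)) [ 0.4228 -0.225   0.06  ]
top (np.float64(nan), np.float64(nan)) [nan nan nan]<stdin>:6: RuntimeWarning: invalid value encountered in scalar divide
```

Emit:
{"op": "move_arm", "data": {
  "series": [
    [[0, 0, 0, 10, 0], [0, 0, 0, 20, 0], [0, 0, 0, 30, 0], [0, 0, 0, 38, 0], [0, 0, 0, 46, 0], [0, 0, 0, 54, 0], [0, 0, 0, 60, 0], [0, 0, 0, 62, 0], [0, 0, 0, 62, 0], [0, 0, 0, 62, 0]]
  ]
}}

```text
time_s: 23.82
eef_pos: [0.4268, -0.222, 0.1109]
eef_rot: [0.0, 0.137, 0.991, -0.0]
wrist_force: [0.0, 1.1, -3.1]
opening: 0.263
grasp_force: 60.3
```

Emit:
{"op": "move_arm", "data": {
  "series": [
    [[0, 0, 0, 2, 0], [0, 0, 0, 4, 0], [0, 0, 0, 6, 0], [0, 0, 0, 8, 0], [0, 0, 0, 10, 0], [0, 0, 0, 12, 0], [0, 0, 0, 14, 0], [0, 0, 0, 14, 0], [0, 0, 0, 14, 0], [0, 0, 0, 14, 0]]
  ]
}}

```text
time_s: 24.65
eef_pos: [0.4266, -0.2219, 0.0967]
eef_rot: [0.0, 0.137, 0.991, -0.0]
wrist_force: [0.6, 0.3, -3.3]
opening: 0.26
grasp_force: 60.3
```

```bash
python3 -c "
from st import *
st(5)"
```

```text
[ 0.4267 -0.2219  0.0968  0.3835  0.1467 -2.6237 -0.0137 -0.0031  0.0224
 24.8   ]
```

Emit:
{"op": "move_arm", "data": {
  "series": [
    [[0, 0, 0, 1.5, 0], [0, 0, 0, 3, 0], [0, 0, 0, 4.5, 0], [0, 0, 0, 6, 0], [0, 0, 0, 7, 0], [0, 0, 0, 7, 0], [0, 0, 0, 7, 0], [0, 0, 0, 7, 0], [0, 0, 0, 7, 0], [0, 0, 0, 7, 0]]
  ]
}}

```text
time_s: 25.73
eef_pos: [0.4267, -0.2219, 0.0898]
eef_rot: [0.0, 0.137, 0.991, -0.0]
wrist_force: [-0.7, -0.0, -2.0]
opening: 0.26
grasp_force: 60.3
```

```bash
python3 -c "
from st import *
st(5)"
```

```text
[ 0.4267 -0.2219  0.0898 -0.2586  0.4748 -2.1876  0.0079 -0.0023 -0.0128
 25.8833]
```

Emit:
{"op": "move_arm", "data": {
  "series": [
    [[0, 0, 0, 0.3, 0], [0, 0, 0, 0.6, 0], [0, 0, 0, 0.9, 0], [0, 0, 0, 1.2, 0], [0, 0, 0, 1.5, 0], [0, 0, 0, 1.5, 0], [0, 0, 0, 1.5, 0], [0, 0, 0, 1.5, 0], [0, 0, 0, 1.5, 0], [0, 0, 0, 1.5, 0]]
  ]
}}

```text
time_s: 26.82
eef_pos: [0.4267, -0.2219, 0.0883]
eef_rot: [0.0, 0.137, 0.991, -0.0]
wrist_force: [-0.1, 0.3, -1.0]
opening: 0.259
grasp_force: 60.4
```

```bash
python3 -c "
from st import *
st(5)"
```

```text
[ 0.4267 -0.2219  0.0883 -0.0387  0.2236 -0.5121  0.0203 -0.0078 -0.0043
 26.9667]
```

Emit:
{"op": "move_arm", "data": {
  "series": [
    [[0, 0, 0, 0.3, 0], [0, 0, 0, 0.3, 0], [0.3, 0, 0, 0.3, 0], [0.4, 0, 0, 0.3, 0], [0.6, 0, 0, 0.3, 0], [0.8, 0, 0, 0.3, 0], [1, 0, 0, 0.3, 0], [1, 0, 0, 0.3, 0], [1, 0, 0, 0.3, 0], [1, 0, 0, 0.3, 0]]
  ]
}}

```text
time_s: 27.9
eef_pos: [0.4266, -0.2218, 0.0879]
eef_rot: [-0.0, 0.137, 0.991, 0.0]
wrist_force: [-0.6, 0.7, -1.0]
opening: 1.001
grasp_force: 0.0
```

Emit:
{"op": "move_arm", "data": {
  "series": [
    [[1, 0, 0, 0, 0], [1, 0, 0, -5, 0], [1, 0, 0, -20, 0], [1, 0, 0, -45, 0], [1, 0, 0, -80, 0], [1, 0, 0, -115, 0], [1, 10, 40, -130, 0], [1, 20, 80, -130, 0], [1, 30, 120, -130, 0], [1, 40, 160, -130, 0]]
  ]
}}

```text
time_s: 28.73
eef_pos: [0.4315, -0.0565, 0.219]
eef_rot: [0.001, 0.138, 0.99, -0.0]
wrist_force: [0.8, -0.5, -0.5]
opening: 1.002
grasp_force: 0.0
```

Emit:
{"op": "move_arm", "data": {
  "series": [
    [[1, 10, 40, 0, 0], [1, 10, 40, 0, 0], [1, 10, 40, 0, 0], [1, 10, 40, 0, 0], [1, 10, 40, 0, 0], [1, 10, 40, 0, 0], [1, 10, 40, 0, 0], [1, 10, 40, 0, 0], [1, 10, 40, 0, 0], [1, 10, 40, 0, 0]]
  ]
}}

```text
time_s: 29.57
eef_pos: [0.4327, -0.017, 0.2178]
eef_rot: [-0.0, 0.137, 0.991, 0.0]
wrist_force: [0.2, 0.9, -1.3]
opening: 1.0
grasp_force: 0.0
```

```bash
python3 - <<'E'
from st import *
J=st(2);I,D=camera("top")
A=red(I,360,378,214,234,50);B=red(J,312,332,230,256,50);print(A,B,tri(A[:2],B[:2]))
c=lambda I,x,y,w,h:cv2.resize(I[y:y+h,x:x+w],(400,400),interpolation=2)
J0=cv2.imread("pics/side0.png")
cv2.imwrite("pics/c1.png",np.hstack([c(J,290,225,65,65),c(J0,290,225,65,65)]))
E
```

```text
[ 0.4327 -0.0168  0.2179  0.3288 -0.4123  0.044   0.0013  0.0014  0.0099
 29.6417]
(np.float64(370.7971079981925), np.float64(219.6267510167194), 29) (np.float64(323.0459110473458), np.float64(243.1951219512195), 10) (array([ 0.4261, -0.224 ,  0.1518]), np.float64(0.005019740838671878))
```

View pics/c1.png

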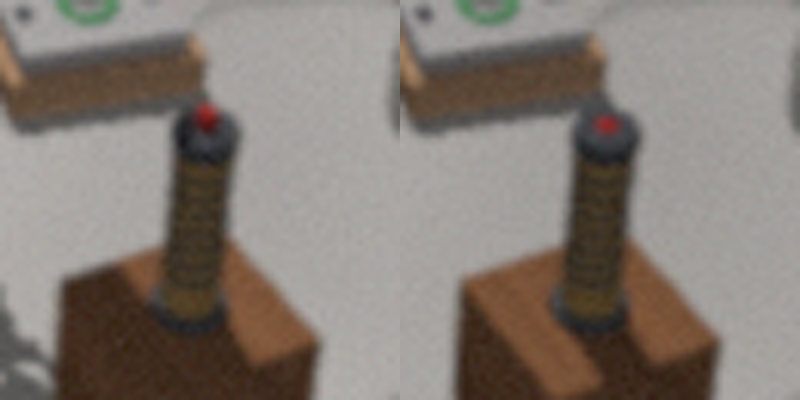

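The tell-tale is up (207,115), and the punch stands upright and fully home, in the same position as at the start.

```bash
python3 -c "
from bench import order
print(order.hand_in())"
```

```text
the job is handed in; nothing more can be done
None
```

The red-ringed plate is punched: the spring tripped at about 11 to 12 N, before the stop, and the tell-tale is up. The punch is back upright and home in its stand, released, and the job was handed in at about 30 s with no verdict returned.

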